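# Paints back in their racks

## Robot

A 6-joint arm with a two-finger parallel gripper is mounted at the origin on a cart in front of the work surface, level with it; the furniture and walls round the work are solid. World frame = base frame: x ahead of the robot, y to its left, z up, the work surface at z = 0. Lengths are in mm, angles in rad, forces in N, time in s.
With the tool pointing down it reaches from about 350 to 775 mm from the base axis. Payload 7.3 kg.
Tool frame: the origin (TCP) lies at the very end of the fingers, on their centre line; the grasp point (between the pads) lies 19 mm behind it; z points along the fingers, y is the line along which they close (so a half turn about z gives the same grasp; the last joint's range is limited). The gripper opens to 92 mm and grips with 3 to 60 N. Pads are 19 mm wide; open, the fingers measure 130 mm over their backs; the gripper's body (75 mm by 190 mm) begins 47 mm behind the grasp point.
Start: joints at [1.173, 0.342, 1.524, -0, 1.275, -0.146], TCP at [130.786, 508.468, 226.741] pointing down, gripper open.
Joint ranges: [-2.53, 2.53], [-0.77, 2.02], [0.04, 2.7], [-1, 4.14], [0.28, 2.66], [-3.11, 3.11]. Speed limits (rad/s): [2.57, 2.57, 3.14, 3.14, 3.14, 3.14].

## Interface

Orientations are given as [roll, pitch, yaw] about the fixed x, y, z axes, in that order (R = Rz(yaw) Ry(pitch) Rx(roll)).
In Python, from plant import * gives the robot as it stands.
- The arm moves only by the tool arm_command, never from a script. Its arguments are lists of equal length, an entry for each row: "gripper": the finger opening in mm, from 0 to 91.8; "dp": the shift along the tool's x, y, z in units of 25 mm (1.0 is 25 mm), a list of three; "twist": the turn about the tool's z in units of 5 degrees (1.0 is 5 degrees). A call has exactly 5 rows; each row shifts and turns the commanded pose from where the row before left it, along the tool's axes as they then stand; what a row does not reach is not made up. A row lasts 1/8 s, in which the tool goes at most 62.5 mm and 10.7 degrees, less where a joint would pass 70% of its speed; a pose out of reach is approached as far as the arm can. A call is refused whole if a number of a shift passes 1 or a number of a turn 1, either way. A call with a gripper value outside its range is refused whole. The fingers move at their own pace and stop on an object; the grip force is fixed at half the most. Time passes only in rows, so rows that do not move let the fingers close, or fill a call up. It gives the time, the measured TCP pose, the force, the opening and the grip force at its end, in the units of the state.
- get_obs(): the state, without advancing time (a new reading comes with each control period).
- capture(name): name is "side" or "top" or "wrist"; returns the picture (480x640x3 uint8, red, green, blue); there is no depth.
- get_calibration(name): a dict with "mtx" (3x3 intrinsics, pixels), "position" and "attitude" of the camera in the world; the wrist camera has in their place "mount" (4x4, takes a point from camera to tool coordinates, whose origin is the TCP and whose axes are the flange's). Camera axes: x right, y down, z forward; pixel columns grow to the right and rows downward; lengths in mm; the calibration is good to about 2 mm. The wrist camera is an equidistant fisheye: a pixel r from the principal point sees the ray r / f radians off the axis. A picture is of the moment at which its call begins: read the wrist's pose just before it. get_calibration takes no time and is no camera call.
- close_job(): hands the job in; it is judged then, once.
The state is a dict: "time": time; "joint_positions": joint angles; "dq": joint speeds; "tau": joint torques, N m; "tool_pos": TCP position; "tcp_rot": TCP orientation; "contact_force": force on the tool from outside, world axes, zero at the start; "moment": the same for the moment, N m; "grip_width": finger opening in mm; "finger_force": force on a finger pad.
Only numpy, scipy, OpenCV 4.12 (cv2) and the standard library are available. Lean on these libraries where they do the work, as an engineer would, in place of code of your own. Each camera call takes 0.05 s, during which the arm holds its last target. There are 200 camera calls.

## Task

Clear up after the painting session: take the paints that stand loose along the front of the bench, and stand the two dropper bottles in the free outer holes of the rack with three small holes, the two lidded paint jars in the two wide holes of the low rack, and the spray can in the free hole of the tall rack beside the glue bottle. Each goes into a hole of its own, upright, with its foot down on the rack's base. The dropper bottle and the glue bottle already in the racks stay standing in their holes.

Things in the scene. Friction and masses are not known exactly. Their poses are not given: they have to be found in the camera images.
- small_dropper_mid (a point): The smaller loose dropper bottle: round body 26 mm across up to 50 mm height, then a narrow pointed white cap; 75 mm tall, stands upright on the bench. The point is on its axis, half-way up (37.5 mm above its foot), z up along its axis. Grip the round body in its upper half (about 40 mm above its foot), so that the fingertips stay above the rack's deck. 20 to 45 g.
- big_dropper_mid (a point): The larger loose dropper bottle: round body 31 mm across up to 61 mm height, then a narrow pointed cap; 93 mm tall, stands upright on the bench. The point is on its axis, half-way up (46.5 mm above its foot), z up along its axis. Grip the round body about 52 mm above its foot. 25 to 50 g.
- big_jar_mid (a point): The larger paint jar: body 52 mm across, green screw lid 55 mm across from 48 mm to 62 mm height; 62 mm tall, upright on the bench. The point is on its axis, half-way up (31 mm above its foot), z up along its axis. Grip it by the lid, about 53 mm above its foot, so that the fingertips stay above the rack's deck. 75 to 155 g.
- small_jar_mid (a point): The smaller paint jar: body 43 mm across, white lid 48 mm across from 36 mm to 50 mm height; 50 mm tall, upright on the bench. The point is on its axis, half-way up (25 mm above its foot), z up along its axis. Grip it by the lid, about 43 mm above its foot. 50 to 100 g.
- can_mid (a point): The spray can: round, 53 mm across up to 138 mm height, then a grey cap 48 mm across; 168 mm tall, upright on the bench. The point is on its axis, half-way up (84 mm above its foot), z up along its axis. Grip it in the upper part of the wide body, about 130 mm above its foot. 125 to 255 g.
- dropper_rack: The dropper rack. Fixed to the bench. Laser-cut plywood module 88 mm deep (x) by 176 mm wide (y); origin at the centre of its underside, z up, holes in one row along its y axis. A flat 5 mm base board, on which things stand (5 mm above the bench), lies under a thin holed deck. Deck top 20 mm above the bench. Three round holes 47 mm across, at y = -56, 0 and +56 mm; a bottle stands in the middle one, the two outer ones are free.
- jar_rack: The jar rack, the lowest one. Fixed to the bench. Laser-cut plywood module 88 mm deep (x) by 176 mm wide (y); origin at the centre of its underside, z up, holes in one row along its y axis. A flat 5 mm base board, on which things stand (5 mm above the bench), lies under a thin holed deck. Deck top 18 mm above the bench. Two round holes 72 mm across, at y = -43 and +43 mm, both free.
- can_rack: The tall rack for cans and glue. Fixed to the bench. Laser-cut plywood module 88 mm deep (x) by 176 mm wide (y); origin at the centre of its underside, z up, holes in one row along its y axis. A flat 5 mm base board, on which things stand (5 mm above the bench), lies under a thin holed deck. Deck top 56 mm above the bench. Two round holes 70 mm across, at y = -43 and +43 mm; the glue bottle stands in the one at y = +43 mm, the one at y = -43 mm is free.
- racked_dropper_mid (a point): Dropper bottle with a black cap already standing in the middle hole of the dropper rack: 26 mm across, 75 mm tall, loose in its hole. The point is on its axis, 37.5 mm above its foot, z up along its axis.
- racked_glue_mid (a point): White glue bottle already standing in the tall rack: 60 mm across up to 152 mm height, then a narrow nozzle (at most 32 mm across), 205 mm tall, its tip 210 mm above the bench. The point is on its axis, 102.5 mm above its foot, z up along its axis. (Another tall thing to keep clear of: the fixed spray booth, 0.45 m high, where x is over 0.63 m and y over 0.07 m.)
There are look-alikes about, which are no part of the job. Of the things like the part that bears big_jar_mid, leave any that is blue; of the rest the larger one is meant.

How it is judged:
By the outcome, as a careful person would: the job done as asked, in the order asked, and still so for the second after the job is handed in, with the robot touching nothing.
It also fails if it takes over 144 s, if anything falls off the work surface, if the arm or the gripper's body presses on something with over 40 N, if the wrist force passes 120 N, or if a joint passes its speed limit or range.

## Working session

There is one attempt and no reset: what is moved stays moved. The work goes in short steps, Python scripts to look and compute and a tool call to move; the robot and the scene stay as the last step left them, time stands still between calls to the robot, and variables do not carry over. Pictures are saved under pics/ and viewed, at most 14 in all, crops included, and the job is handed in when it is done.

Besides the shell and the picture viewer there is one more tool, called after "Request:" as name([rows], argument=value, ...), one row to a line, values as JSON. arm_command: Moves the arm, as the interface text tells. Its arguments: {"type":"object","properties":{"gripper":{"type":"array"},"dp":{"type":"array"},"twist":{"type":"array"}},"required":["gripper","dp","twist"]}

```bash
mkdir -p pics; ls; python3 - <<'E'
from plant import *
import cv2
o=get_obs();print(o)
for n in("side","top","wrist"):
    print(n,get_calibration(n))
    cv2.imwrite(f"pics/{n}0.png",capture(n)[:,:,::-1])
E
```

```text
pics
{'time': 0.0, 'joint_positions': array([ 1.17298307e+00,  3.42737857e-01,  1.52506109e+00, -3.38330428e-05,
        1.27539479e+00, -1.45997078e-01]), 'dq': array([-7.67347613e-05, -5.37513236e-04, -7.76735012e-04,  7.80178422e-04,
       -1.23868514e-03,  8.25614452e-04]), 'tau': array([-7.94075095e-05, -4.31246352e+01, -2.44219726e+01,  7.17528211e-02,
        5.58433961e-02, -8.03952071e-05]), 'tool_pos': array([130.62998376, 508.04637416, 226.02173382]), 'tcp_rot': array([-3.14000390e+00, -2.00916538e-04,  2.88978619e+00]), 'contact_force': array([ 0.30003203, -0.2629614 ,  0.51511304]), 'moment': array([-0.00427431,  0.03373333,  0.0527172 ]), 'finger_force': 0.0, 'grip_width': 91.70935834216621}
side {'mtx': array([[463.09815675,   0.        , 318.04019499],
       [  0.        , 463.09815675, 242.70315401],
       [  0.        ,   0.        ,   1.        ]]), 'position': array([ 334.99870617, -902.13026401,  696.24254778]), 'attitude': array([-2.12369482,  0.01151277, -0.15763318])}
top {'mtx': array([[503.37028589,   0.        , 321.05125012],
       [  0.        , 503.37028589, 235.31732779],
       [  0.        ,   0.        ,   1.        ]]), 'position': array([ 268.45051871,   56.85101854, 1233.71350191]), 'attitude': array([-2.96686261, -0.01155916, -1.54388291])}
wrist {'mtx': array([[371.64829954,   0.        , 315.47520114],
       [  0.        , 371.64829954, 240.85600347],
       [  0.        ,   0.        ,   1.        ]]), 'mount': array([[-4.41155030e-04, -9.68892931e-01, -2.47479887e-01,
         6.58357722e+01],
       [ 9.99999845e-01, -5.11474889e-04,  2.19853998e-04,
        -9.58800015e-02],
       [-3.39594733e-04, -2.47479752e-01,  9.68893006e-01,
        -1.58825946e+02],
       [ 0.00000000e+00,  0.00000000e+00,  0.00000000e+00,
         1.00000000e+00]])}
```

View pics/top0.png

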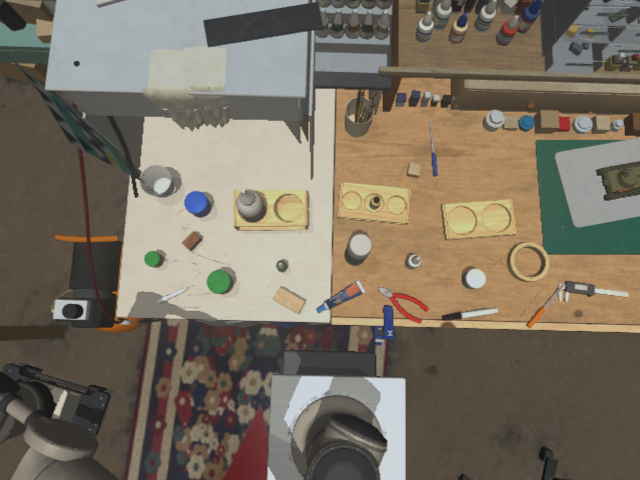

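View pics/side0.png

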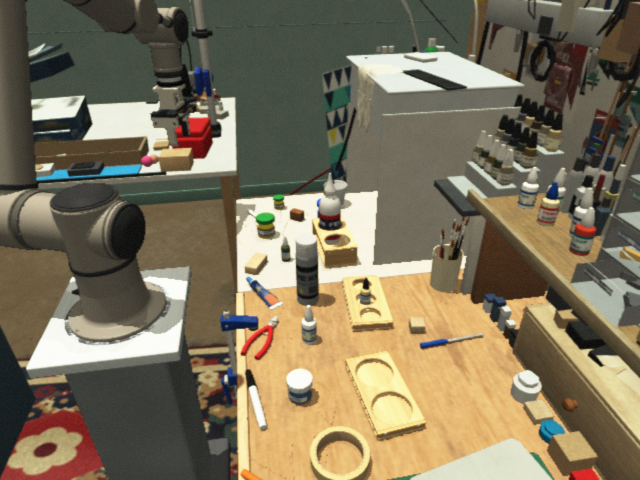

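The top view shows, along the front, these candidates:
- **Big jar:** green lids at (219,281) and (152,259), and a blue one at (197,204) to leave. I choose (219,281), the larger green one.
- **Small jar:** white lid at (475,278). Another at (495,118) is on the back shelf.
- **Droppers:** (414,261) with a white cap and (282,265) with a dark cap. The one in the rack at (375,202) stays.
- **Can:** (360,247). The glue at (250,205) stays.

Next I check these in a close crop.

```bash
cat > h.py <<'E'
from plant import *
import numpy as np, cv2
from scipy.spatial.transform import Rotation as R
def cam(n):
    c=get_calibration(n); return c["mtx"],np.array(c["position"]),R.from_euler("xyz",c["attitude"]).as_matrix()
def ray(n,px):
    K,p,M=cam(n); return p, M@np.linalg.inv(K)@np.array([*px,1.])
def onplane(n,px,z):
    p,d=ray(n,px); return p+d*(z-p[2])/d[2]
def proj(n,X):
    K,p,M=cam(n); q=K@(M.T@(np.array(X,float)-p)); return q[:2]/q[2]
E
python3 - <<'E'
from h import *
t=cv2.imread("pics/top0.png");s=cv2.imread("pics/side0.png")
a=cv2.resize(t[170:310,130:530],None,fx=2,fy=2,interpolation=2)
b=cv2.resize(s[190:410,235:435],None,fx=1.45,fy=1.45,interpolation=2)
c=np.zeros((280+b.shape[0],800,3),np.uint8);c[:280]=a;c[280:,:b.shape[1]]=b
d=cv2.resize(s[225:350,260:330],None,fx=2.5,fy=2.5,interpolation=2);c[280:280+d.shape[0],400:400+d.shape[1]]=d[:c.shape[0]-280]
cv2.imwrite("pics/crop1.png",c)
for nm,px,z in [("bigjar",(219,281),62),("green2",(152,259),50),("blue",(197,204),50),("smalljar",(475,278),50),("dropW",(414,261),75),("dropD",(282,265),93),("can",(360,247),168)]:
    X=onplane("top",px,z);print(nm,X.round(),"side top",proj("side",X).round(),"side foot",proj("side",[X[0],X[1],0]).round())
E
```

```text
bigjar [361. 283.  62.] side top [265. 217.] side foot [266. 235.]
green2 [409. 446.  50.] side top [277. 195.] side foot [278. 208.]
blue [546. 349.  50.] side top [324. 205.] side foot [324. 219.]
smalljar [ 386. -317.   50.] side top [299. 377.] side foot [300. 396.]
dropW [ 419. -168.   75.] side top [306. 311.] side foot [307. 338.]
dropD [399. 136.  93.] side top [282. 231.] side foot [284. 261.]
can [434. -35. 168.] side top [303. 239.] side foot [305. 299.]
```

View pics/crop1.png

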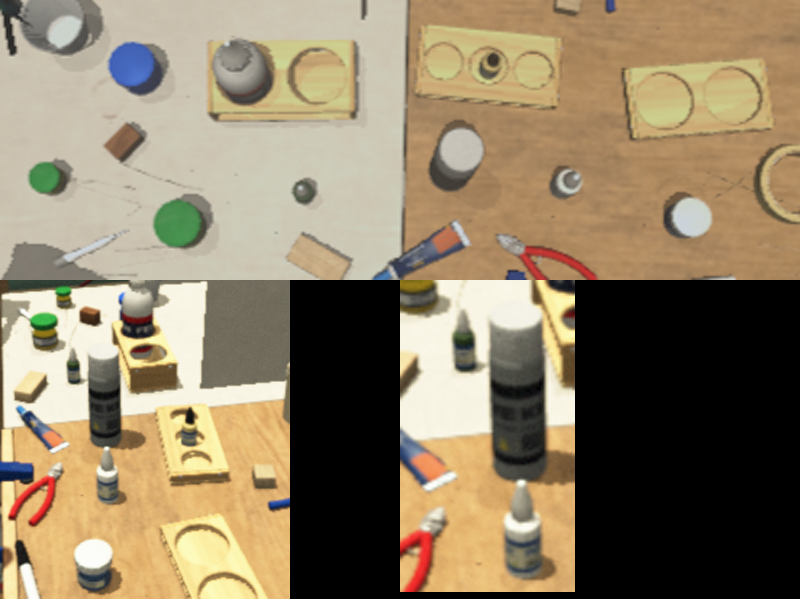

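The crop shows which dropper is which. The white-capped one, side tip about (308,307) and foot about row 343, fits 93 mm, so it is the big dropper. The dark-bodied one, tip about row 238 and foot about row 261, fits 75 mm, so it is the small one. The jar at (219,281) is clearly the larger green lid. Next I measure objects and holes.

```bash
python3 - <<'E'
from h import *
t=cv2.imread("pics/top0.png");hsv=cv2.cvtColor(t,cv2.COLOR_BGR2HSV)
def blob(lo,hi,box):
    x0,y0,x1,y1=box;m=cv2.inRange(hsv[y0:y1,x0:x1],lo,hi)
    c=max(cv2.findContours(m,0,2)[0],key=cv2.contourArea);return cv2.minAreaRect(c),(x0,y0),c
for n,lo,hi,box,z in [("bigjar",(45,120,50),(80,255,255),(200,260,240,300),62),("green2",(45,120,50),(80,255,255),(140,245,170,275),50),
   ("smalljar",(0,0,150),(180,60,255),(455,260,500,300),50),("can",(0,0,120),(180,60,255),(345,228,375,262),168),("dropW",(0,0,120),(180,60,255),(400,245,428,275),50)]:
    (c,s,a),o,_=blob(lo,hi,box);p=np.add(c,o);print(n,p.round(1),np.round(s,1),onplane("top",p,z).round(1))
K,P,M=cam("top")
for n,box,z in [("drop",(330,175,418,230),20),("jar",(435,192,525,245),18),("can",(225,180,315,238),56)]:
    (c,s,a),o,cc=blob((16,60,110),(32,255,255),box)
    b=cv2.boxPoints((c,s,a))+o; W=np.array([onplane("top",q,z) for q in b]);ctr=W.mean(0)
    print(n,ctr.round(1),np.linalg.norm(W-np.roll(W,1,0),axis=1).round(),"a",a)
for n,p,z in [("dropL",(351.5,201),20),("dropR",(397,205),20),("jarL",(462.5,220.5),18),("jarR",(496.5,217.5),18),("canR",(289,208),56)]:
    print(n,onplane("top",p,z).round(1))
def tri(pt,ps):
    p,d=ray("top",pt);q,e=ray("side",ps);d/=np.linalg.norm(d);e/=np.linalg.norm(e)
    k=np.linalg.lstsq(np.c_[d,-e],q-p,rcond=None)[0];a,b=p+k[0]*d,q+k[1]*e;return((a+b)/2).round(1),np.linalg.norm(a-b).round(1)
print("tips small",tri((282,264.5),(285,238)),"big",tri((416,259.5),(308,307)))
E
```

```text
bigjar [219.3 283.2] [16.4 21. ] [356.  281.7  62. ]
green2 [151.5 258.5] [13. 13.] [410.6 447.2  50. ]
smalljar [475.7 278.1] [19.2 18.3] [ 385.7 -319.    50. ]
can [360.5 244.5] [21. 21.] [439.3 -35.5 168. ]
dropW [414. 260.] [12. 12.] [ 424.7 -173.3   50. ]
drop [571.5 -83.   20. ] [138. 211. 138. 207.] a 90.0
jar [ 538.9 -342.7   18. ] [132. 223. 132. 219.] a 90.0
can [535.  172.6  56. ] [ 98. 178.  98. 176.] a 90.0
dropL [571.6 -24.6  20. ]
dropR [ 564.8 -137.6   20. ]
jarL [ 530.7 -300.2   18. ]
jarR [ 540.8 -384.9   18. ]
canR [540.9 127.4  56. ]
tips small (array([404. , 137.7,  71.1]), np.float64(2.8)) big (array([ 422.2, -170.6,   87.6]), np.float64(2.4))
```

Request:
arm_command([
  [0,0,0],
  [0,0,0],
  [0,0,0],
  [0,0,0],
  [0,0,0],
], gripper=[91,91,91,91,91], twist=[1,1,1,1,1])

```text
time: 0.78
tool_pos: [130.7, 508.3, 226.4]
tcp_rot: [-3.141, 0.0, 2.451]
contact_force: [-0.1, -0.4, -0.7]
grip_width: 91.0
finger_force: 0.0
```

Request:
arm_command([
  [0,0,0],
  [0,0,0],
  [0,0,0],
  [0,0,0],
  [0,0,0],
], gripper=[91,91,91,91,91], twist=[1,1,1,1,1])

```text
time: 1.4
tool_pos: [130.7, 508.3, 226.4]
tcp_rot: [-3.141, 0.0, 2.014]
contact_force: [0.4, 0.2, 0.7]
grip_width: 91.1
finger_force: 0.0
```

Request:
arm_command([
  [0,0,0],
  [0,0,0],
  [0,0,0],
  [0,0,0],
  [0,0,0],
], gripper=[91,91,91,91,91], twist=[1,1,1,1,1])

```text
time: 2.02
tool_pos: [130.7, 508.3, 226.5]
tcp_rot: [-3.141, 0.001, 1.578]
contact_force: [0.6, -0.1, 0.6]
grip_width: 91.2
finger_force: 0.0
```

Request:
arm_command([
  [-1,0.7,0],
  [-1,0.7,0],
  [-1,0.7,0],
  [-1,0.7,0],
  [-1,0.7,0],
], gripper=[91,91,91,91,91], twist=[0,0,0,0,0])

```text
time: 2.65
tool_pos: [219.9, 383.4, 226.5]
tcp_rot: [-3.141, 0.0, 1.581]
contact_force: [1.1, -0.0, -0.0]
grip_width: 91.1
finger_force: 0.0
```

Request:
arm_command([
  [-1,0.7,0],
  [-1,0.7,0],
  [-1,0.7,0],
  [-1,0.7,0],
  [-1,0.7,0],
], gripper=[91,91,91,91,91], twist=[0,0,0,0,0])

```text
time: 3.28
tool_pos: [308.6, 259.3, 226.6]
tcp_rot: [-3.141, -0.0, 1.581]
contact_force: [-0.4, 0.4, 0.3]
grip_width: 90.7
finger_force: 0.0
```

Request:
arm_command([
  [-1,0.8,0.6],
  [-1,0.8,0.6],
  [-1,0.8,0.6],
  [-1,0.8,0.6],
  [-0.8,0.7,0.6],
], gripper=[91,91,91,91,91], twist=[0,0,0,0,0.1])

```text
time: 3.9
tool_pos: [407.5, 140.2, 151.1]
tcp_rot: [-3.141, -0.0, 1.571]
contact_force: [0.0, -0.3, -0.1]
grip_width: 91.0
finger_force: 0.0
```

```bash
cat >> h.py <<'E'
def wpose():
    o=get_obs(); T=np.eye(4);T[:3,:3]=R.from_euler("xyz",o["tcp_rot"]).as_matrix();T[:3,3]=o["tool_pos"]
    c=get_calibration("wrist"); return c["mtx"],T@c["mount"]
def wplane(px,z,P):
    K,C=P; u,v=(px[0]-K[0,2])/K[0,0],(px[1]-K[1,2])/K[1,1]; r=np.hypot(u,v)
    s=np.sin(r)/r if r>1e-9 else 1; d=C[:3,:3]@np.array([u*s,v*s,np.cos(r)]); p=C[:3,3]
    return p+d*(z-p[2])/d[2]
def wproj(X,P):
    K,C=P; q=C[:3,:3].T@(np.array(X,float)-C[:3,3]); th=np.arctan2(np.hypot(q[0],q[1]),q[2]); h=np.hypot(q[0],q[1])
    return np.array([K[0,2]+K[0,0]*th*q[0]/h,K[1,2]+K[1,1]*th*q[1]/h])
def shot(name):
    P=wpose(); im=capture("wrist")[:,:,::-1].copy(); cv2.imwrite(f"pics/{name}.png",im); return im,P
E
python3 - <<'E'
from h import *
im,P=shot("w1")
for X in ([404,137.7,75],[404,137.7,50],[404,137.7,0],[571.6,-24.6,20],[564.8,-137.6,20],[541,127,56]):print(X,wproj(X,P).round())
E
```

```text
[404, 137.7, 75] [310. 253.]
[404, 137.7, 50] [310. 244.]
[404, 137.7, 0] [311. 229.]
[571.6, -24.6, 20] [475. 389.]
[564.8, -137.6, 20] [448. 462.]
[541, 127, 56] [488. 259.]
```

View pics/w1.png

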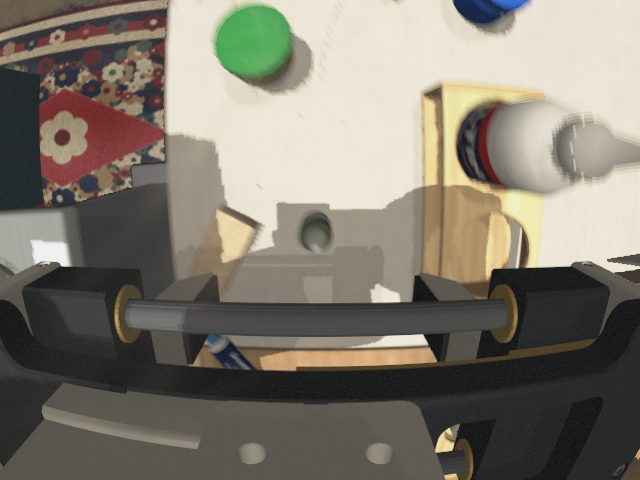

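The wrist view shows the small dropper at about (316,232), the green jar at (254,42) and the can rack's free hole near (510,240). I zoom in on the dropper.

```bash
python3 - <<'E'
from h import *
im=cv2.imread("pics/w1.png");P=wpose()
cv2.imwrite("pics/c2.png",cv2.resize(im[195:270,280:355],None,fx=7,fy=7,interpolation=2))
for px,z in [((318,240),75),((316,232),50),((316,222),0),((254,42),62)]:print(px,z,wplane(px,z,P).round(1))
E
```

```text
(318, 240) 75 [410.5 145.4  75. ]
(316, 232) 50 [409.2 144.9  50. ]
(316, 222) 0 [409.2 142.1   0. ]
(254, 42) 62 [368.2 277.9  62. ]
```

View pics/c2.png

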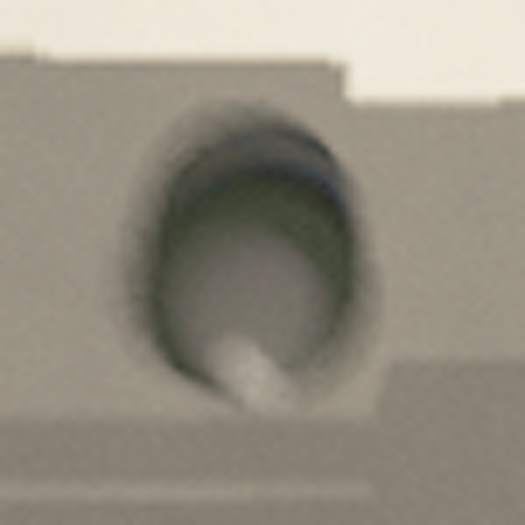

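The tip is at about (318,252) and the shoulder at about (316,237), so the axis is at about (410,140), almost under the TCP. I descend and grip.

Request:
arm_command([
  [0,0.1,1],
  [0,0,1],
  [0,0,1],
  [0,0,1],
  [0,0,0.9],
], gripper=[91,91,91,91,91], twist=[0,0,0,0,0])

```text
time: 4.58
tool_pos: [409.2, 141.5, 28.5]
tcp_rot: [-3.141, -0.0, 1.572]
contact_force: [0.8, 0.5, 0.0]
grip_width: 90.7
finger_force: 0.0
```

Request:
arm_command([
  [0,0,0.3],
  [0,0,0],
  [0,0,0],
  [0,0,0],
  [0,0,0],
], gripper=[60,20,20,20,20], twist=[0,0,0,0,0])

```text
time: 5.2
tool_pos: [409.8, 141.3, 22.2]
tcp_rot: [3.141, -0.0, 1.572]
contact_force: [-0.0, -0.3, -0.6]
grip_width: 45.6
finger_force: 0.0
```

Request:
arm_command([
  [0,0,0],
  [0,0,0],
  [0,0,0],
  [0,0,0],
  [0,0,0],
], gripper=[20,20,20,20,20], twist=[0,0,0,0,0])

```text
time: 5.82
tool_pos: [409.4, 141.2, 21.8]
tcp_rot: [-3.142, -0.0, 1.572]
contact_force: [-0.8, -0.5, 1.9]
grip_width: 25.0
finger_force: 30.0
```

Request:
arm_command([
  [0,0,-0.5],
  [0,0,-1],
  [0,0,-1],
  [0,0,-1],
  [0,0,-1],
], gripper=[20,20,20,20,20], twist=[0,0,0,0,0])

```text
time: 6.45
tool_pos: [409.5, 141.2, 135.8]
tcp_rot: [3.141, -0.0, 1.572]
contact_force: [0.5, -0.6, -0.3]
grip_width: 25.4
finger_force: 30.0
```

Request:
arm_command([
  [0,0,-1],
  [0,0,-1],
  [-0.5,0.5,-0.5],
  [-1,1,0],
  [-1,1,0],
], gripper=[20,20,20,20,20], twist=[0,0,0,0,0])

```text
time: 7.08
tool_pos: [472.7, 78.2, 197.9]
tcp_rot: [3.14, -0.0, 1.573]
contact_force: [-0.2, -0.7, -0.3]
grip_width: 25.8
finger_force: 30.0
```

Request:
arm_command([
  [-1,1,0],
  [-1,1,0],
  [-1,1,0],
  [-1,1,0],
  [-0.1,0,0],
], gripper=[20,20,20,20,20], twist=[0,0,0,0,0])

```text
time: 7.7
tool_pos: [573.1, -25.2, 196.9]
tcp_rot: [3.141, 0.0, 1.57]
contact_force: [0.4, 1.0, -0.3]
grip_width: 25.6
finger_force: 30.0
```

```bash
python3 - <<'E'
from h import *
im,P=shot("w3");print(get_obs()["tool_pos"])
for X in ([571.6,-24.6,20],[564.8,-137.6,20],[568,-81,80],[541,127,56],[439.3,-35.5,168],[439.3,-35.5,138]):print(X,wproj(X,P).round())
E
```

```text
[572.1467402  -24.44544626 196.82677978]
[571.6, -24.6, 20] [313. 220.]
[564.8, -137.6, 20] [307. 330.]
[568, -81, 80] [309. 303.]
[541, 127, 56] [275.  45.]
[439.3, -35.5, 168] [ 97. 286.]
[439.3, -35.5, 138] [119. 271.]
```

View pics/w3.png

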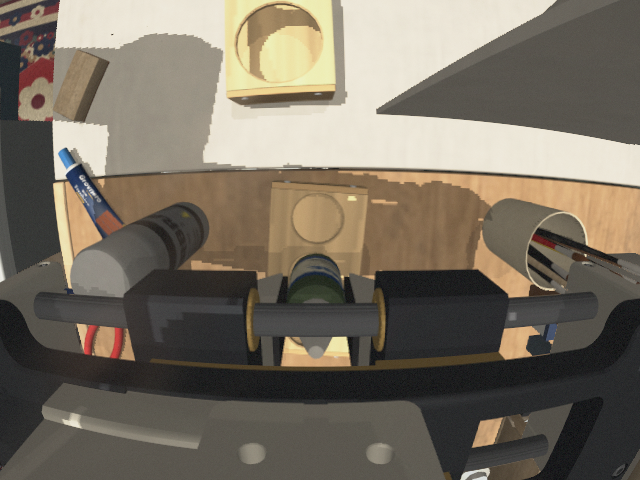

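The left dropper-rack hole is at (318,218) and the can rack's free hole at (285,43). The can's cap is at about (103,275), clear of the fingers.

```bash
python3 - <<'E'
from h import *
P=wpose();im=cv2.imread("pics/w3.png")
for px,z in [((318,218),20),((285,43),56),((103,275),168)]:print(px,z,wplane(px,z,P).round(1))
E
```

```text
(318, 218) 20 [574.7 -22.3  20. ]
(285, 43) 56 [548.1 129.   56. ]
(103, 275) 168 [444.  -27.5 168. ]
```

Request:
arm_command([
  [0.1,0.1,1],
  [0,0,1],
  [0,0,1],
  [0,0,1],
  [0,0,1],
], gripper=[20,20,20,20,20], twist=[0,0,0,0,0])

```text
time: 8.38
tool_pos: [573.9, -20.0, 71.7]
tcp_rot: [-3.142, -0.0, 1.573]
contact_force: [-0.6, 0.5, -0.3]
grip_width: 25.4
finger_force: 30.0
```

Request:
arm_command([
  [0,0,1],
  [0,0,0.5],
  [0,0,0.2],
  [0,0,0.05],
  [0,0,0],
], gripper=[20,20,20,20,20], twist=[0,0,0,0,0])

```text
time: 9.0
tool_pos: [575.1, -21.1, 28.7]
tcp_rot: [3.14, 0.0, 1.572]
contact_force: [0.2, -0.5, -0.3]
grip_width: 25.7
finger_force: 30.0
```

Request:
arm_command([
  [0,0,0.08],
  [0,0,0],
  [0,0,0],
  [0,0,0],
  [0,0,0],
], gripper=[20,20,45,45,45], twist=[0,0,0,0,0])

```text
time: 9.62
tool_pos: [574.5, -21.0, 25.7]
tcp_rot: [-3.141, -0.0, 1.572]
contact_force: [-0.2, 0.2, -0.1]
grip_width: 44.8
finger_force: 0.0
```

Request:
arm_command([
  [0,0,-0.3],
  [0,0,-1],
  [0,0,-1],
  [0,0,-1],
  [0,0,-1],
], gripper=[45,45,45,45,45], twist=[0,0,0,0,0])

```text
time: 10.25
tool_pos: [574.7, -21.0, 134.8]
tcp_rot: [3.141, 0.0, 1.572]
contact_force: [0.6, -0.1, 0.4]
grip_width: 45.4
finger_force: 0.0
```

Request:
arm_command([
  [0,0,-1],
  [0,0,-1],
  [0,0,-1],
  [-1,-1,0],
  [-1,-1,0],
], gripper=[90,90,90,90,90], twist=[0,0,0,0,0])

```text
time: 10.88
tool_pos: [524.2, -71.5, 209.2]
tcp_rot: [3.141, 0.0, 1.573]
contact_force: [0.3, -0.3, -0.2]
grip_width: 88.2
finger_force: 0.0
```

Request:
arm_command([
  [-1,-1,0],
  [-1,-1,0],
  [-1,-1,0],
  [-1,-1,0.5],
  [0,0,1],
], gripper=[90,90,90,90,90], twist=[0,0,0,0,0])

```text
time: 11.5
tool_pos: [424.2, -173.0, 171.9]
tcp_rot: [3.139, 0.002, 1.569]
contact_force: [0.4, 0.6, -0.4]
grip_width: 89.7
finger_force: 0.0
```

```bash
python3 - <<'E'
from h import *
im,P=shot("w4");print(get_obs()["tool_pos"])
for X in ([574.5,-22.5,80],[574.5,-22.5,20],[564.8,-137.6,20],[423,-171,93],[423,-171,0],[386,-319,50],[444,-30,168],[444,-30,0]):print(X,wproj(X,P).round())
E
```

```text
[ 422.93650839 -171.34053703  168.49695441]
[574.5, -22.5, 80] [516.  47.]
[574.5, -22.5, 20] [484.  61.]
[564.8, -137.6, 20] [472. 187.]
[423, -171, 93] [313. 246.]
[423, -171, 0] [313. 219.]
[386, -319, 50] [274. 388.]
[444, -30, 168] [358. -15.]
[444, -30, 0] [337.  63.]
```

View pics/w4.png

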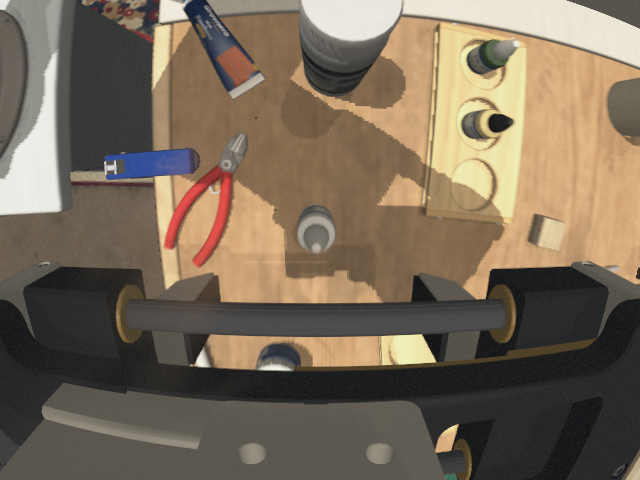

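The small dropper (green, white cap) stands in the hole at (490,55). The free right hole is at (473,185), as predicted. The big dropper's tip is at (317,248), right below the TCP, so I descend and grip.

Request:
arm_command([
  [0,0.1,1],
  [0,0,1],
  [0,0,1],
  [0,0,1],
  [0,0,0.9],
], gripper=[90,90,90,90,90], twist=[0,0,0,0,0])

```text
time: 12.18
tool_pos: [427.8, -171.2, 48.3]
tcp_rot: [3.141, 0.0, 1.572]
contact_force: [0.5, 0.4, 0.2]
grip_width: 90.1
finger_force: 0.0
```

Request:
arm_command([
  [0,0,0.4],
  [0,0,0.1],
  [0,0,0],
  [0,0,0],
  [0,0,0],
], gripper=[60,25,25,25,25], twist=[0,0,0,0,0])

```text
time: 12.8
tool_pos: [427.7, -171.4, 36.4]
tcp_rot: [3.141, 0.0, 1.572]
contact_force: [0.4, -0.0, 0.7]
grip_width: 44.4
finger_force: 0.0
```

Request:
arm_command([
  [0,0,0],
  [0,0,0],
  [0,0,0],
  [0,0,0],
  [0,0,0],
], gripper=[25,25,25,25,25], twist=[0,0,0,0,0])

```text
time: 13.42
tool_pos: [427.4, -171.3, 36.0]
tcp_rot: [3.141, -0.0, 1.572]
contact_force: [-0.4, 0.6, 3.3]
grip_width: 30.5
finger_force: 29.8
```

Request:
arm_command([
  [0,0,-0.6],
  [0,0,-1],
  [0,0,-1],
  [0,0.5,-1],
  [0,1,-1],
], gripper=[25,25,25,25,25], twist=[0,0,0,0,0])

```text
time: 14.05
tool_pos: [464.6, -171.0, 151.7]
tcp_rot: [-3.141, -0.0, 1.571]
contact_force: [0.5, 0.3, -0.8]
grip_width: 30.8
finger_force: 29.8
```

Request:
arm_command([
  [0.4,1,0],
  [0.5,1,0],
  [0.5,1,0],
  [0,1,0],
  [0,0.06,0],
], gripper=[25,25,25,25,25], twist=[0,0,0,0,0])

```text
time: 14.68
tool_pos: [567.1, -135.7, 150.3]
tcp_rot: [-3.141, -0.0, 1.573]
contact_force: [-0.5, -0.5, -0.5]
grip_width: 30.4
finger_force: 29.8
```

```bash
python3 - <<'E'
from h import *
im,P=shot("w5");print(get_obs()["tool_pos"])
cv2.imwrite("pics/c5.png",cv2.resize(im[150:390,200:440],None,fx=2,fy=2))
X=[566.5,-136,20];print(wproj(X,P).round())
for k in (1,-1):print(wproj([566.5,-136+23.5*k,20],P).round(),wproj([566.5+23.5*k,-136,20],P).round())
E
```

```text
[ 566.24213361 -135.84450863  150.23409691]
[314. 232.]
[314. 203.] [344. 232.]
[314. 260.] [285. 232.]
```

View pics/c5.png

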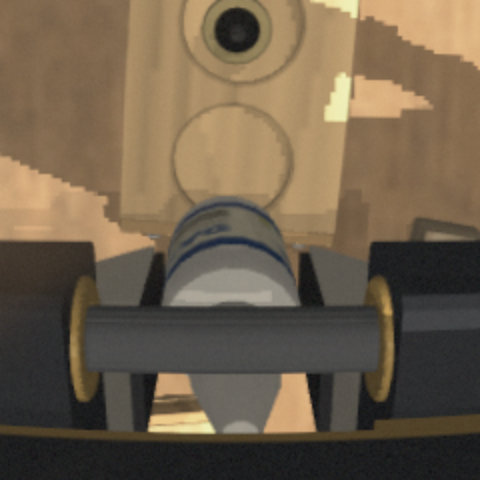

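The hole spans columns 287–346 with its top at row 201, about 1.5 mm from prediction. I descend with a small correction.

Request:
arm_command([
  [0.06,0.07,1],
  [0,0,1],
  [0,0,1],
  [0,0,0.9],
  [0,0,0.3],
], gripper=[25,25,25,25,25], twist=[0,0,0,0,0])

```text
time: 15.35
tool_pos: [566.3, -134.4, 44.7]
tcp_rot: [-3.138, -0.001, 1.572]
contact_force: [-0.5, -1.0, 0.3]
grip_width: 30.3
finger_force: 29.8
```

Request:
arm_command([
  [0,0,0.1],
  [0,0,0],
  [0,0,0],
  [0,0,0],
  [0,0,0],
], gripper=[25,25,25,25,25], twist=[0,0,0,0,0])

```text
time: 15.98
tool_pos: [568.2, -134.6, 43.7]
tcp_rot: [3.141, 0.0, 1.572]
contact_force: [0.6, 1.2, 0.0]
grip_width: 30.2
finger_force: 29.8
```

Request:
arm_command([
  [0,0,0.1],
  [0,0,0],
  [0,0,0],
  [0,0,0],
  [0,0,0],
], gripper=[25,25,50,50,50], twist=[0,0,0,0,0])

```text
time: 16.6
tool_pos: [568.0, -134.5, 40.8]
tcp_rot: [-3.141, -0.0, 1.572]
contact_force: [0.3, 0.3, -0.3]
grip_width: 49.8
finger_force: 0.0
```

Request:
arm_command([
  [0,0,-0.3],
  [0,0,-1],
  [0,0,-1],
  [0,0,-1],
  [0,0,-1],
], gripper=[50,50,50,50,50], twist=[0,0,0,0,0])

```text
time: 17.23
tool_pos: [568.1, -134.5, 149.9]
tcp_rot: [3.141, 0.0, 1.572]
contact_force: [0.2, -0.3, -0.8]
grip_width: 50.3
finger_force: 0.0
```

Request:
arm_command([
  [0,0,-1],
  [0,0,-1],
  [0,0,-0.8],
  [1,-0.5,0],
  [1,-0.5,0],
], gripper=[90,90,90,90,90], twist=[0,0,0,0,0])

```text
time: 17.85
tool_pos: [542.7, -84.2, 219.2]
tcp_rot: [3.141, 0.0, 1.571]
contact_force: [-0.4, 0.0, 0.2]
grip_width: 89.4
finger_force: 0.0
```

Request:
arm_command([
  [1,-0.5,0],
  [1,-0.5,0],
  [1,-0.5,0],
  [1,-0.5,0],
  [1,-0.5,0],
], gripper=[90,90,90,90,90], twist=[0,0,0,0,0])

```text
time: 18.48
tool_pos: [479.9, 41.1, 219.1]
tcp_rot: [3.141, -0.0, 1.572]
contact_force: [0.7, 0.1, -0.2]
grip_width: 90.0
finger_force: 0.0
```

Request:
arm_command([
  [1,-0.5,0],
  [1,-0.5,0],
  [1,-0.5,0],
  [1,-0.5,0],
  [1,-0.5,0],
], gripper=[90,90,90,90,90], twist=[0,0,0,0,0])

```text
time: 19.1
tool_pos: [417.2, 166.0, 219.1]
tcp_rot: [3.141, -0.0, 1.572]
contact_force: [0.2, 0.4, 0.3]
grip_width: 89.9
finger_force: 0.0
```

Request:
arm_command([
  [1,-0.5,0],
  [1,-0.5,0.5],
  [1,-0.5,1],
  [1,-0.5,1],
  [0.5,0,0],
], gripper=[90,90,90,90,90], twist=[0,0,0,0,0])

```text
time: 19.73
tool_pos: [366.0, 278.1, 155.2]
tcp_rot: [-3.139, 0.001, 1.574]
contact_force: [0.4, -1.4, 0.5]
grip_width: 90.4
finger_force: 0.0
```

```bash
python3 - <<'E'
from h import *
im,P=shot("w6");print(get_obs()["tool_pos"])
hsv=cv2.cvtColor(im,cv2.COLOR_BGR2HSV);m=cv2.inRange(hsv,(45,120,40),(80,255,255))
for c in cv2.findContours(m,0,2)[0]:
    if cv2.contourArea(c)>150:
        e=cv2.minEnclosingCircle(c);print(np.round(e[0]),round(e[1]),cv2.boundingRect(c),wplane(e[0],62,P).round(1))
E
```

```text
[367.55827269 279.34095062 156.42991136]
[336. 247.] 19 (324, 232, 25, 31) [380.5 275.2  62. ]
[307. 218.] 35 (273, 190, 68, 43) [360.2 295.9  62. ]
[381.  10.] 24 (358, 0, 47, 33) [410.6 443.6  62. ]
```

View pics/w6.png

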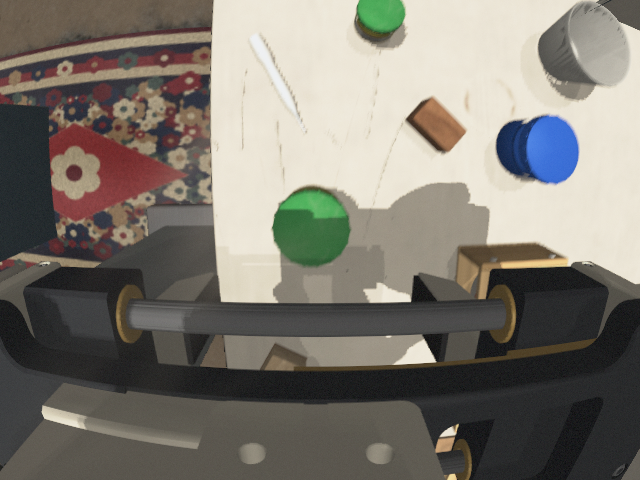

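The lid circle is at (312,229) with radius 39, which means about (363.5,287) on the lid-top plane. The radius of 27 mm fits the larger jar. The small green jar (380,15) and the blue one (540,148) are left alone.

Request:
arm_command([
  [0.3,-0.15,1],
  [0,0,1],
  [0,0,1],
  [0,0,1],
  [0,0,0.7],
], gripper=[90,90,90,90,90], twist=[0,0,0,0,0])

```text
time: 20.4
tool_pos: [365.4, 285.1, 38.9]
tcp_rot: [3.14, -0.001, 1.571]
contact_force: [-0.5, -0.1, 0.1]
grip_width: 90.2
finger_force: 0.0
```

Request:
arm_command([
  [0,0,0.15],
  [0,0,0],
  [0,0,0],
  [0,0,0],
  [0,0,0],
], gripper=[90,90,50,50,50], twist=[0,0,0,0,0])

```text
time: 21.02
tool_pos: [363.9, 285.3, 35.1]
tcp_rot: [3.141, -0.0, 1.572]
contact_force: [-0.6, 0.2, -0.0]
grip_width: 64.7
finger_force: 0.0
```

Request:
arm_command([
  [0,0,0],
  [0,0,0],
  [0,0,0],
  [0,0,0],
  [0,0,0],
], gripper=[50,50,50,50,50], twist=[0,0,0,0,0])

```text
time: 21.65
tool_pos: [363.7, 285.2, 34.8]
tcp_rot: [3.142, -0.0, 1.572]
contact_force: [-2.2, -1.2, 3.9]
grip_width: 54.4
finger_force: 30.0
```

Request:
arm_command([
  [0,0,-0.6],
  [0,0,-1],
  [0,0,-1],
  [0,0,-1],
  [0,0,-1],
], gripper=[50,50,50,50,50], twist=[0,0,0,0,0])

```text
time: 22.28
tool_pos: [363.7, 285.0, 150.2]
tcp_rot: [-3.141, 0.0, 1.572]
contact_force: [0.7, -1.4, -0.6]
grip_width: 54.4
finger_force: 30.0
```

Request:
arm_command([
  [0,0,-1],
  [0,0,-1],
  [-0.5,0,-1],
  [-1,0.3,0],
  [-1,0.3,0],
], gripper=[50,50,50,50,50], twist=[0,0,0,0,0])

```text
time: 22.9
tool_pos: [379.0, 222.1, 224.7]
tcp_rot: [3.141, -0.0, 1.573]
contact_force: [-0.1, -0.1, -0.1]
grip_width: 54.0
finger_force: 30.0
```

Request:
arm_command([
  [-1,0.3,0],
  [-1,0.3,0],
  [-1,0.3,0],
  [-1,0.3,0],
  [-1,0.3,0],
], gripper=[50,50,50,50,50], twist=[0,0,0,0,0])

```text
time: 23.52
tool_pos: [416.6, 96.8, 224.4]
tcp_rot: [-3.141, 0.0, 1.572]
contact_force: [-0.6, 0.0, -1.1]
grip_width: 54.1
finger_force: 30.0
```

Request:
arm_command([
  [-1,0.3,0],
  [-1,0.3,0],
  [-1,0.3,0],
  [-1,0.3,0],
  [-1,0.3,0],
], gripper=[50,50,50,50,50], twist=[0,0,0,0,0])

```text
time: 24.15
tool_pos: [454.3, -28.1, 224.3]
tcp_rot: [-3.141, -0.0, 1.572]
contact_force: [-0.6, -0.0, -0.7]
grip_width: 54.4
finger_force: 30.0
```

Request:
arm_command([
  [-1,0.3,0],
  [-1,0.3,0],
  [-1,0.3,0],
  [-1,0.3,0],
  [-1,0.3,0],
], gripper=[50,50,50,50,50], twist=[0,0,0,0,0])

```text
time: 24.78
tool_pos: [491.9, -153.1, 224.2]
tcp_rot: [-3.141, -0.0, 1.572]
contact_force: [1.0, -0.4, -0.9]
grip_width: 54.1
finger_force: 30.0
```

Request:
arm_command([
  [-1,0.3,0],
  [-1,0.3,0.5],
  [-1,0.3,1],
  [-1,0.3,1],
  [-0.5,0,0],
], gripper=[50,50,50,50,50], twist=[0,0,0,0,0])

```text
time: 25.4
tool_pos: [520.9, -265.0, 159.7]
tcp_rot: [-3.137, -0.003, 1.571]
contact_force: [0.9, 0.2, -0.9]
grip_width: 54.1
finger_force: 30.0
```

```bash
python3 - <<'E'
from h import *
im,P=shot("w7");print(get_obs()["tool_pos"])
for X in ([533,-298,18],[541,-384,18],[533,-262,18],[497,-298,18],[569,-298,18],[386,-319,50]):print(X,wproj(X,P).round())
E
```

```text
[ 521.42876922 -266.51496661  161.26017818]
[533, -298, 18] [330. 267.]
[541, -384, 18] [337. 354.]
[533, -262, 18] [330. 225.]
[497, -298, 18] [288. 267.]
[569, -298, 18] [372. 267.]
[386, -319, 50] [155. 300.]
```

View pics/w7.png

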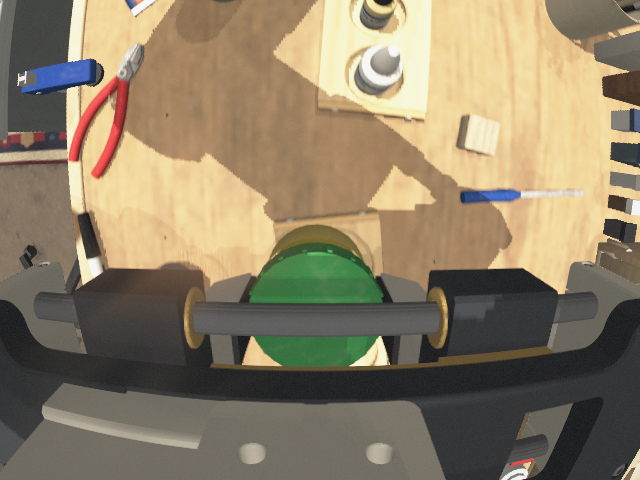

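The far edge of the jar rack is visible from (275,220) to (380,212), with the hole hidden by the held jar. I use that edge as a check.

```bash
python3 - <<'E'
from h import *
im=cv2.imread("pics/w7.png");P=wpose();print(wplane((275,220),18,P).round(1),wplane((380,212),18,P).round(1))
cv2.imwrite("pics/c7.png",cv2.resize(im[195:290,230:420],None,fx=4,fy=4,interpolation=2))
E
```

```text
[ 487.9 -259.6   18. ] [ 575.2 -252.7   18. ]
```

View pics/c7.png

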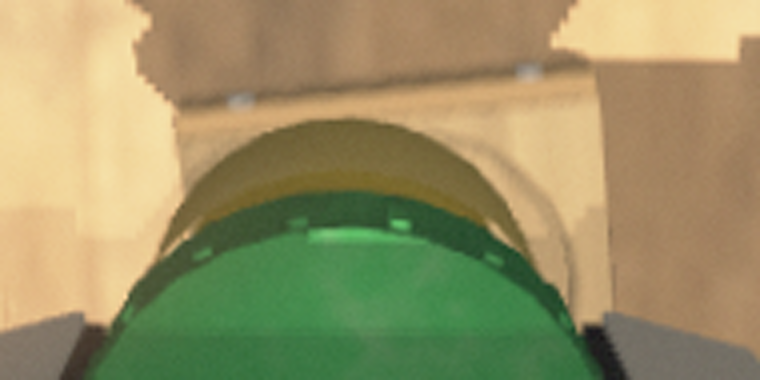

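Request:
arm_command([
  [-0.7,0.3,0],
  [-0.75,0.25,0.5],
  [0,0,1],
  [0,0,1],
  [0,0,0.7],
], gripper=[50,50,50,50,50], twist=[0,0,0,0,0])

```text
time: 26.08
tool_pos: [535.5, -300.7, 80.9]
tcp_rot: [-3.141, -0.001, 1.572]
contact_force: [0.7, 0.1, -1.0]
grip_width: 54.1
finger_force: 30.0
```

```bash
python3 - <<'E'
from h import *
im,P=shot("w8");print(get_obs()["tool_pos"])
cv2.imwrite("pics/c8.png",im[170:400,180:460])
for t in (60,90,120):print(wproj([534.5+36*np.cos(np.deg2rad(t)),-302+36*np.sin(np.deg2rad(t)),18],P).round())
E
```

```text
[ 534.60135604 -300.01084859   78.78764058]
[343. 208.]
[313. 200.]
[284. 208.]
```

View pics/c8.png

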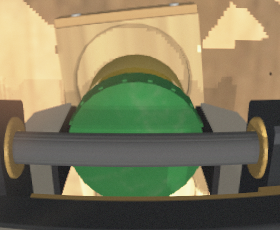

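The hole rim spans columns 256–378 with its top at row 192, so the radius of 36 mm checks. Its centre is at about (537,-297), and I shift and lower.

Request:
arm_command([
  [0.13,0.09,0.3],
  [0,0,0.6],
  [0,0,0.4],
  [0,0,0.1],
  [0,0,0],
], gripper=[50,50,50,50,50], twist=[0,0,0,0,0])

```text
time: 26.75
tool_pos: [538.1, -297.7, 47.2]
tcp_rot: [3.141, -0.0, 1.572]
contact_force: [-0.6, 0.4, -1.2]
grip_width: 54.2
finger_force: 30.0
```

Request:
arm_command([
  [0,0,0.1],
  [0,0,0],
  [0,0,0],
  [0,0,0],
  [0,0,0],
], gripper=[50,50,50,50,50], twist=[0,0,0,0,0])

```text
time: 27.38
tool_pos: [538.1, -297.6, 44.8]
tcp_rot: [3.141, 0.0, 1.572]
contact_force: [0.1, -0.5, -1.6]
grip_width: 54.2
finger_force: 30.0
```

Request:
arm_command([
  [0,0,0.18],
  [0,0,0],
  [0,0,0],
  [0,0,0],
  [0,0,0],
], gripper=[50,50,75,75,75], twist=[0,0,0,0,0])

```text
time: 28.0
tool_pos: [538.1, -297.6, 40.2]
tcp_rot: [3.142, -0.0, 1.572]
contact_force: [0.2, -0.1, 0.5]
grip_width: 74.2
finger_force: 0.0
```

Request:
arm_command([
  [0,0,-0.3],
  [0,0,-1],
  [0,0,-1],
  [0,0,-1],
  [0,0,-1],
], gripper=[75,75,75,90,90], twist=[0,0,0,0,0])

```text
time: 28.62
tool_pos: [538.1, -297.6, 149.2]
tcp_rot: [3.141, 0.0, 1.572]
contact_force: [-0.7, -0.6, -0.1]
grip_width: 88.4
finger_force: 0.0
```

Request:
arm_command([
  [0,-1,0],
  [0,-1,0],
  [-0.3,-1,0],
  [-0.3,-1,0],
  [-0.2,-1,0],
], gripper=[90,90,90,90,90], twist=[0,0,0,0,0])

```text
time: 29.25
tool_pos: [412.4, -318.1, 148.4]
tcp_rot: [3.141, 0.001, 1.572]
contact_force: [-0.4, -0.4, -0.1]
grip_width: 90.0
finger_force: 0.0
```

Request:
arm_command([
  [0,-1,0],
  [0,0,0],
  [0,0,0],
  [0,0,0],
  [0,0,0],
], gripper=[90,90,90,90,90], twist=[0,0,0,0,0])

```text
time: 29.88
tool_pos: [388.6, -317.7, 147.6]
tcp_rot: [3.142, -0.0, 1.573]
contact_force: [-0.3, -0.5, 0.5]
grip_width: 89.9
finger_force: 0.0
```

```bash
python3 - <<'E'
from h import *
im,P=shot("w9");print(get_obs()["tool_pos"])
cv2.imwrite("pics/c9.png",im[0:480,150:640])
for X in ([388,-316,50],[388,-316+24,50],[388+24,-316,50],[537,-297,67],[544,-382,18]):print(X,wproj(X,P).round())
E
```

```text
[ 388.48430212 -317.67487848  147.5627833 ]
[388, -316, 50] [314. 239.]
[388, -292, 50] [314. 206.]
[412, -316, 50] [348. 239.]
[537, -297, 67] [519. 220.]
[544, -382, 18] [485. 301.]
```

View pics/c9.png

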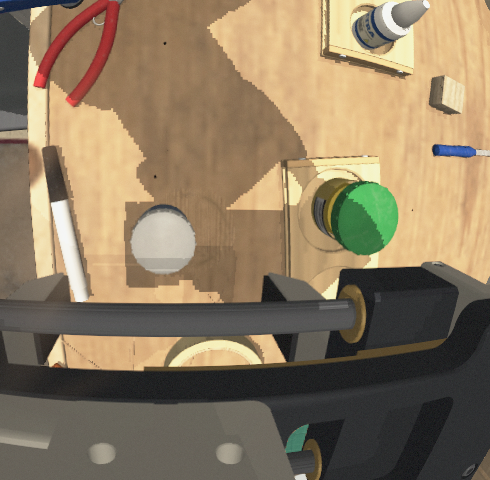

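The white lid is centred at (313,241), right under the TCP. The big jar stands in its hole, lid at (516,217) as predicted. I descend on the small jar.

Request:
arm_command([
  [0,0,1],
  [0,0,1],
  [0,0,1],
  [0,0,1],
  [0,0,0.8],
], gripper=[90,90,90,90,90], twist=[0,0,0,0,0])

```text
time: 30.55
tool_pos: [388.1, -317.6, 26.6]
tcp_rot: [-3.141, -0.001, 1.572]
contact_force: [0.1, 1.5, 0.2]
grip_width: 90.0
finger_force: 0.0
```

Request:
arm_command([
  [0,0,0.15],
  [0,0,0],
  [0,0,0],
  [0,0,0],
  [0,0,0],
], gripper=[90,40,40,40,40], twist=[0,0,0,0,0])

```text
time: 31.18
tool_pos: [388.2, -318.0, 24.4]
tcp_rot: [3.141, 0.0, 1.572]
contact_force: [-0.2, 0.6, -0.2]
grip_width: 54.9
finger_force: 0.0
```

Request:
arm_command([
  [0,0,0],
  [0,0,0],
  [0,0,0],
  [0,0,0],
  [0,0,0],
], gripper=[40,40,40,40,40], twist=[0,0,0,0,0])

```text
time: 31.8
tool_pos: [388.2, -317.9, 24.2]
tcp_rot: [3.141, 0.0, 1.572]
contact_force: [-0.8, 1.1, 5.3]
grip_width: 47.2
finger_force: 30.0
```

Request:
arm_command([
  [0,0,-0.8],
  [0,0,-1],
  [0,0,-1],
  [-0.5,0,-1],
  [-1,1,0],
], gripper=[40,40,40,40,40], twist=[0,0,0,0,0])

```text
time: 32.42
tool_pos: [413.2, -355.8, 120.8]
tcp_rot: [3.14, 0.002, 1.572]
contact_force: [-0.4, -0.7, -0.6]
grip_width: 47.3
finger_force: 30.0
```

Request:
arm_command([
  [-1,1,0],
  [0,1,0],
  [0,1,0],
  [0,1,0],
  [-0.06,1,0],
], gripper=[40,40,40,40,40], twist=[0,0,0,0,0])

```text
time: 33.05
tool_pos: [538.7, -381.3, 118.1]
tcp_rot: [-3.141, -0.001, 1.572]
contact_force: [-0.5, -1.0, -0.6]
grip_width: 47.3
finger_force: 30.0
```

Request:
arm_command([
  [0,0.3,0],
  [0,0,1],
  [0,0,0.5],
  [0,0,0],
  [0,0,0],
], gripper=[40,40,40,40,40], twist=[0,0,0,0,0])

```text
time: 33.67
tool_pos: [545.7, -382.0, 82.2]
tcp_rot: [3.141, 0.001, 1.572]
contact_force: [-0.2, 0.6, 0.1]
grip_width: 47.3
finger_force: 30.0
```

```bash
python3 - <<'E'
from h import *
im,P=shot("w10");print(get_obs()["tool_pos"])
# deck rim: sample ring of yellow-shade change along radial lines
g=cv2.GaussianBlur(cv2.cvtColor(im,cv2.COLOR_BGR2GRAY),(0,0),1).astype(float)
for c in ([545.5,-382],):
  for t in range(0,181,15):
    a=np.deg2rad(t);rs=np.arange(26,46,1.)
    v=[g[int(round(q[1])),int(round(q[0]))] for q in (wproj([c[0]+r*np.cos(a),c[1]+r*np.sin(a),18],P) for r in rs)]
    print(t,np.round(v).astype(int))
E
```

```text
[ 545.87812461 -382.06409662   82.45426025]
0 [158 159 163 162 161 156 148 136 156 169 184 192 199 198 196 190 158 146
 146 145]
15 [181 182 185 182 175 158 153 162 178 199 201 201 201 199 199 190 157 147
 146 147]
30 [176 177 180 180 167 162 161 169 184 198 200 201 202 204 204 213 229 240
 238 204]
45 [183 177 175 174 172 165 186 235 242 244 244 243 243 244 243 244 243 243
 244 244]
60 [195 193 193 191 182 170 164 170 191 204 207 208 210 211 212 212 212 211
 210 209]
75 [199 198 198 198 199 197 190 165 166 184 187 188 188 188 189 189 193 194
 194 197]
90 [194 194 194 193 193 193 191 187 173 187 195 198 197 197 197 197 197 198
 198 197]
105 [201 201 201 200 200 200 200 197 191 181 191 203 202 202 201 202 201 201
 201 200]
120 [206 207 208 208 208 209 209 209 202 183 169 186 189 188 189 186 184 183
 183 183]
135 [211 210 209 209 210 210 210 205 202 197 181 169 180 193 193 194 195 195
 195 193]
150 [196 196 195 194 194 194 195 193 192 190 185 171 173 186 191 190 190 187
 185 181]
165 [196 196 194 193 191 190 188 186 186 188 188 169 161 177 184 184 181 176
 177 178]
180 [192 192 192 190 189 187 187 189 191 194 191 179 146 149 167 173 177 179
 179 171]
```

Sampling the rim puts the hole at about (543,-383). I shift slightly and lower.

Request:
arm_command([
  [-0.05,-0.1,0.5],
  [0,0,1],
  [0,0,0.4],
  [0,0,0.1],
  [0,0,0],
], gripper=[40,40,40,40,40], twist=[0,0,0,0,0])

```text
time: 34.35
tool_pos: [543.4, -383.1, 31.9]
tcp_rot: [3.141, 0.0, 1.572]
contact_force: [0.1, 0.3, -0.2]
grip_width: 46.8
finger_force: 30.0
```

Request:
arm_command([
  [0,0,0.1],
  [0,0,0],
  [0,0,0],
  [0,0,0],
  [0,0,0],
], gripper=[40,40,40,40,40], twist=[0,0,0,0,0])

```text
time: 34.98
tool_pos: [543.3, -382.9, 29.2]
tcp_rot: [3.141, 0.0, 1.572]
contact_force: [0.4, 0.3, 2.2]
grip_width: 46.9
finger_force: 30.0
```

Request:
arm_command([
  [0,0,0],
  [0,0,0],
  [0,0,-0.3],
  [0,0,-1],
  [0,0,-1],
], gripper=[70,70,70,70,70], twist=[0,0,0,0,0])

```text
time: 35.6
tool_pos: [543.2, -382.8, 87.4]
tcp_rot: [-3.142, -0.0, 1.572]
contact_force: [1.1, 0.2, 0.1]
grip_width: 69.8
finger_force: 0.0
```

Request:
arm_command([
  [0,0,-1],
  [0,0,-1],
  [0,0,-1],
  [0,0,-1],
  [0,0,-1],
], gripper=[70,70,70,70,90], twist=[0,0,0,0,0])

```text
time: 36.22
tool_pos: [543.1, -382.8, 212.9]
tcp_rot: [3.141, 0.0, 1.572]
contact_force: [0.4, -1.0, -0.6]
grip_width: 76.3
finger_force: 0.0
```

Request:
arm_command([
  [1,-0.3,-0.4],
  [1,-0.3,0],
  [1,-0.3,0],
  [1,-0.3,0],
  [1,-0.3,0],
], gripper=[90,90,90,90,90], twist=[0,0,0,0,0])

```text
time: 36.85
tool_pos: [505.2, -257.1, 222.1]
tcp_rot: [3.141, 0.0, 1.572]
contact_force: [-0.2, 0.3, 0.7]
grip_width: 90.1
finger_force: 0.0
```

Request:
arm_command([
  [1,-0.3,0],
  [1,-0.3,0],
  [1,-0.3,0],
  [1,-0.3,0],
  [1,-0.3,0],
], gripper=[90,90,90,90,90], twist=[0,0,0,0,0])

```text
time: 37.48
tool_pos: [467.5, -132.2, 222.1]
tcp_rot: [3.141, 0.0, 1.572]
contact_force: [-0.3, -0.7, 0.4]
grip_width: 90.0
finger_force: 0.0
```

Request:
arm_command([
  [1,-0.3,0],
  [1,-0.3,0],
  [1,-0.3,0],
  [1,-0.2,0],
  [0,0,0],
], gripper=[90,90,90,90,90], twist=[0,0,0,0,0])

```text
time: 38.1
tool_pos: [439.9, -31.9, 222.1]
tcp_rot: [3.141, 0.0, 1.574]
contact_force: [0.4, -0.6, 0.5]
grip_width: 89.8
finger_force: 0.0
```

```bash
python3 - <<'E'
from h import *
im,P=shot("w11");print(get_obs()["tool_pos"])
hsv=cv2.cvtColor(im,cv2.COLOR_BGR2HSV)
print(wproj([441,-32,168],P).round(), 24/ (P[1][2,3]-168)*371)
m=cv2.inRange(hsv[60:268,200:430],(0,0,90),(180,45,255))
for c in cv2.findContours(m,0,2)[0]:
    if cv2.contourArea(c)>200:
        e=cv2.minEnclosingCircle(c);p=np.add(e[0],(200,60));print(p.round(1),round(e[1],1),cv2.boundingRect(c),wplane(p,168,P).round(1))
v=hsv[:,315,2];print(v[100:265:4]);print(hsv[230,200:430:5,2]);print(hsv[230,200:430:5,1])
E
```

```text
[440.3290782  -32.81412784 222.07630324]
[317. 260.] 41.812981001552835
[243.4 229.3] 15.5 (29, 159, 30, 21) [397.4 -13.3 168. ]
[317.  257.6] 40.1 (78, 158, 79, 50) [441.2 -30.6 168. ]
[211.6 181.3] 23.6 (3, 99, 28, 46) [379.1  15.7 168. ]
[314.5 132.5] 118.2 (0, 0, 230, 105) [439.5  43.  168. ]
[237 237 237 237 238 238 237 236 237 237 237 237 236 236 236 145 129 127
 127 127 130 132 130  55  47  40  42  65  73  84  91  91 125 152 153 150
 151 152 150 149 150 132]
[132 135 131 132 131  69  73 132 176 177 144 129 130 127 130 125 120  71
  85  93 100 137 149 150 153 150 123 104  94  86 112 115 116 119 124 119
 120 122 125 120  97 164 160 149 163 156]
[108  98 101 100  99  18  42  52  30  30  74 107 102 100 102 104 106  25
  15  19  18  20  22  20  22  24  19  25  24  24 100  98  99 101  99  99
 100  96  98 100  95 103 104 103 102  98]
```

The can's cap is centred at about (317,268), which gives about (441,-36). At the can rack the gripper body would come close to the booth (x>630) and the glue nozzle. So I grip the cap high, with the body passing above the 210 mm tip, and turn the closing line mostly along y (yaw about 155°).

Request:
arm_command([
  [-0.14,0,0],
  [0,0,0],
  [0,0,0],
  [0,0,0],
  [0,0,0],
], gripper=[90,90,90,90,90], twist=[0,-1,-1,-1,-1])

```text
time: 38.78
tool_pos: [440.4, -37.7, 221.4]
tcp_rot: [-3.141, 0.0, 1.923]
contact_force: [-0.2, -0.2, 0.5]
grip_width: 89.9
finger_force: 0.0
```

Request:
arm_command([
  [0,0,0],
  [0,0,0],
  [0,0,0],
  [0,0,0],
  [0,0,0],
], gripper=[90,90,90,90,90], twist=[-1,-1,-1,-1,-1])

```text
time: 39.4
tool_pos: [440.4, -37.7, 221.4]
tcp_rot: [-3.141, 0.0, 2.359]
contact_force: [0.1, -0.3, -0.1]
grip_width: 90.0
finger_force: 0.0
```

Request:
arm_command([
  [0,0,0],
  [0,0,0],
  [0,0,0],
  [0,0,0],
  [0,0,0],
], gripper=[90,90,90,90,90], twist=[-1,-1,-1,-1,0])

```text
time: 40.02
tool_pos: [440.4, -37.5, 221.4]
tcp_rot: [-3.142, 0.0, 2.705]
contact_force: [-0.1, -0.5, 0.6]
grip_width: 90.2
finger_force: 0.0
```

```bash
python3 - <<'E'
from h import *
im,P=shot("w12");o=get_obs();print(o["tool_pos"],o["tcp_rot"])
for X in ([441,-36,168],[545,129,56],[541,127,56]):print(wproj(X,P).round())
cv2.imwrite("pics/c12.png",cv2.resize(im,None,fx=1.25,fy=1.25)[:480])
E
```

```text
[440.33773685 -37.28478241 221.4109695 ] [-3.14155978e+00 -3.12752880e-05  2.70366790e+00]
[318. 260.]
[511. 248.]
[508. 245.]
```

Request:
arm_command([
  [0,0,1],
  [0,0,1],
  [0,0,0.9],
  [0,0,0.1],
  [0,0,0],
], gripper=[90,90,90,90,90], twist=[0,0,0,0,0])

```text
time: 40.7
tool_pos: [440.6, -36.8, 147.0]
tcp_rot: [3.141, 0.001, 2.706]
contact_force: [0.1, -0.2, -0.0]
grip_width: 89.9
finger_force: 0.0
```

Request:
arm_command([
  [0,0,0],
  [0,0,0],
  [0,0,0],
  [0,0,0],
  [0,0,0],
], gripper=[40,40,40,40,40], twist=[0,0,0,0,0])

```text
time: 41.32
tool_pos: [440.3, -36.4, 146.5]
tcp_rot: [3.141, 0.0, 2.706]
contact_force: [1.8, -0.5, -0.6]
grip_width: 47.2
finger_force: 30.0
```

Request:
arm_command([
  [0,0,0],
  [0,0,0],
  [0,0,0],
  [0,0,0],
  [0,0,0],
], gripper=[40,40,40,40,40], twist=[0,0,0,0,0])

```text
time: 41.95
tool_pos: [440.3, -36.4, 146.5]
tcp_rot: [3.141, 0.0, 2.707]
contact_force: [1.1, 1.4, 1.4]
grip_width: 47.5
finger_force: 30.0
```

```bash
python3 - <<'E'
from h import *
def PP(pos,rot):
    c=get_calibration("wrist");T=np.eye(4);T[:3,:3]=R.from_euler("xyz",rot).as_matrix();T[:3,3]=pos;return c["mtx"],T@c["mount"]
P=PP([440.4,-37.4,221.4],[np.pi,0,2.7045]);P3=PP([572.6,-24.8,196.9],[np.pi,0,1.571])
for nm,Q in (("w12",P),("w3",P3)):
  im=cv2.imread(f"pics/{nm}.png")
  g=cv2.GaussianBlur(cv2.cvtColor(im,cv2.COLOR_BGR2GRAY),(0,0),1).astype(float);print(nm)
  for t in range(0,360,30):
    a=np.deg2rad(t);v=[]
    for r in np.arange(22,52,1.5):
        q=wproj([545+r*np.cos(a),129+r*np.sin(a),56],Q).round().astype(int);v.append(int(g[q[1],q[0]]) if 0<=q[0]<640 and 0<=q[1]<480 else -1)
    print(t,*v)
E
```

```text
w12
0 117 79 44 30 26 25 26 26 27 27 28 28 27 25 25 24 25 27 26 26
30 144 144 145 147 120 84 86 92 121 120 134 75 40 33 33 32 33 32 33 33
60 142 143 143 143 143 140 127 113 121 166 199 217 224 226 226 226 226 225 225 226
90 111 112 115 115 114 117 113 106 100 129 166 200 214 220 220 219 216 213 211 202
120 124 125 130 154 161 188 178 144 119 119 150 212 224 225 225 225 224 224 223 223
150 125 125 126 127 128 128 128 128 129 148 171 220 225 224 222 218 216 217 217 212
180 222 222 222 221 222 224 223 225 206 200 200 213 215 215 205 180 112 112 118 121
210 219 221 222 223 223 222 222 223 222 220 224 226 225 224 223 219 216 215 207 155
240 222 222 222 221 221 221 219 218 214 218 222 223 222 220 215 194 197 202 194 167
270 202 206 208 207 206 210 208 206 214 216 202 192 203 198 165 77 68 66 65 64
300 199 184 134 70 35 29 28 26 32 56 105 166 201 204 197 201 201 177 148 105
330 50 30 26 26 27 28 26 26 24 25 32 44 55 63 63 62 62 63 63 63
w3
0 205 198 197 200 204 205 206 209 222 231 231 230 227 194 152 149 149 149 153 203
30 210 207 196 167 136 119 118 130 198 221 230 230 230 230 230 228 223 183 149 147
60 134 134 134 133 132 131 131 127 140 186 225 230 230 229 229 229 -1 -1 -1 -1
90 134 135 134 134 133 137 170 196 173 133 162 198 -1 -1 -1 -1 -1 -1 -1 -1
120 141 142 142 142 142 142 141 141 137 111 139 183 224 228 228 229 229 -1 -1 -1
150 128 128 127 124 122 122 141 173 207 174 140 173 223 229 229 228 224 222 220 221
180 145 140 134 134 173 214 219 219 215 201 158 193 218 219 220 221 225 230 230 229
210 154 152 148 147 150 187 211 225 225 214 218 229 231 230 229 229 226 222 220 220
240 226 226 226 225 222 200 190 160 164 201 225 227 227 227 216 206 209 212 209 169
270 227 227 227 228 227 227 226 224 219 227 205 209 212 206 141 78 71 70 75 106
300 226 226 226 227 228 227 227 226 229 234 234 233 227 214 205 211 212 200 111 83
330 224 222 219 214 210 202 204 217 230 231 231 232 232 232 232 231 230 228 205 159
```

View pics/c12.png

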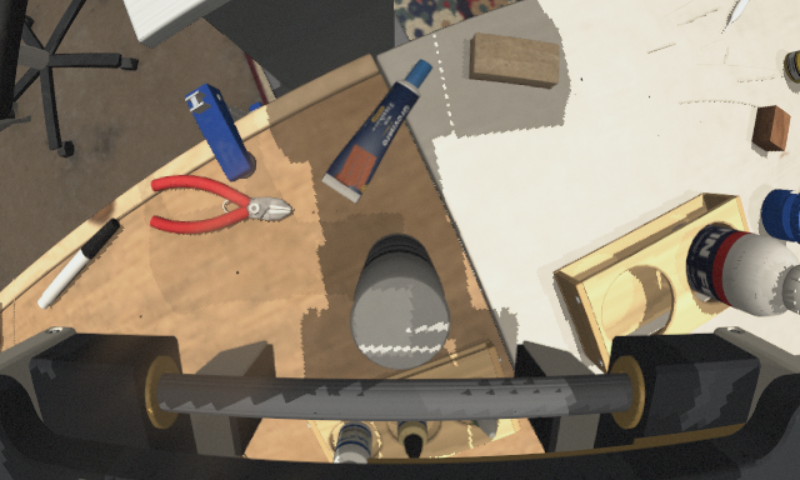

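The free can-rack hole is at about (510,244) in the full frame and the can's cap is below the fingers. Rim samples from two views put the hole at about (543,130). I carry the can there.

Request:
arm_command([
  [0,0,-0.5],
  [0,0,-1],
  [0,0,-1],
  [0,0,-1],
  [0,0,-0.6],
], gripper=[40,40,40,40,40], twist=[0,0,0,0,0])

```text
time: 42.58
tool_pos: [440.2, -36.7, 250.7]
tcp_rot: [-3.141, 0.001, 2.707]
contact_force: [-0.7, -0.3, -2.8]
grip_width: 47.3
finger_force: 30.0
```

Request:
arm_command([
  [-0.1,0.7,0],
  [-0.1,1,0],
  [-0.1,1,0],
  [-0.1,1,0],
  [-0.1,1,0],
], gripper=[40,40,40,40,40], twist=[0,0,0,0,0])

```text
time: 43.2
tool_pos: [501.1, 65.3, 249.3]
tcp_rot: [-3.141, -0.0, 2.706]
contact_force: [0.3, -0.3, -2.5]
grip_width: 47.0
finger_force: 30.0
```

Request:
arm_command([
  [-0.2,1,0],
  [-0.1,1,0],
  [-0.1,0.7,0],
  [0,0.3,0],
  [0,0,0],
], gripper=[40,40,40,40,40], twist=[0,0,0,0,0])

```text
time: 43.82
tool_pos: [541.6, 128.5, 248.9]
tcp_rot: [-3.141, -0.0, 2.707]
contact_force: [-1.1, -0.2, -1.8]
grip_width: 47.1
finger_force: 30.0
```

```bash
python3 - <<'E'
from h import *
im,P=shot("w13");o=get_obs();print(o["tool_pos"],o["tcp_rot"])
g=cv2.GaussianBlur(cv2.cvtColor(im,cv2.COLOR_BGR2GRAY),(0,0),1).astype(float)
for t in range(60,271,30):
    a=np.deg2rad(t);print(t,*[int(g[tuple(wproj([543+r*np.cos(a),130+r*np.sin(a),56],P).round().astype(int)[::-1])]) for r in np.arange(22,52,1.5)])
E
```

```text
[541.41778952 128.19390018 248.93747042] [-3.14102350e+00 -3.31606439e-04  2.70656521e+00]
60 56 61 63 60 62 121 161 153 133 167 223 231 233 233 232 231 230 230 230 230
90 51 108 146 212 213 204 141 129 142 175 216 226 228 228 227 221 220 220 211 196
120 181 220 227 221 206 165 140 141 153 184 226 230 230 230 230 230 229 229 229 227
150 221 231 229 205 180 152 150 150 171 195 223 224 221 219 217 220 221 223 224 217
180 115 130 130 130 130 129 127 124 120 122 124 124 126 132 131 128 167 208 221 221
210 44 82 118 130 131 132 131 129 128 132 138 138 136 134 130 126 124 124 125 124
240 50 49 49 55 70 117 130 128 120 124 133 134 134 134 132 130 122 116 117 117
270 67 76 61 68 50 54 60 45 51 45 43 45 63 85 97 119 130 146 146 147
```

The rim matches the hole at (543,130). I lower the can.

Request:
arm_command([
  [0,0.05,0.8],
  [0,0,1],
  [0,0,1],
  [0,0,0.7],
  [0,0,0.2],
], gripper=[40,40,40,40,40], twist=[0,0,0,0,0])

```text
time: 44.5
tool_pos: [541.4, 129.0, 155.6]
tcp_rot: [-3.14, -0.002, 2.706]
contact_force: [0.4, 0.0, -1.9]
grip_width: 47.5
finger_force: 30.0
```

Request:
arm_command([
  [0,0,0.1],
  [0,0,0],
  [0,0,0],
  [0,0,0],
  [0,0,0],
], gripper=[40,40,40,40,40], twist=[0,0,0,0,0])

```text
time: 45.12
tool_pos: [542.3, 129.8, 154.2]
tcp_rot: [3.141, 0.0, 2.707]
contact_force: [0.6, -0.1, -2.8]
grip_width: 47.4
finger_force: 30.0
```

Request:
arm_command([
  [0,0,0.11],
  [0,0,0],
  [0,0,0],
  [0,0,0],
  [0,0,0],
], gripper=[40,40,40,40,40], twist=[0,0,0,0,0])

```text
time: 45.75
tool_pos: [542.5, 129.8, 151.5]
tcp_rot: [3.141, 0.001, 2.707]
contact_force: [0.2, 0.8, 2.7]
grip_width: 47.3
finger_force: 30.0
```

Request:
arm_command([
  [0,0,0],
  [0,0,0],
  [0,0,0],
  [0,0,-0.3],
  [0,0,-1],
], gripper=[58,58,58,58,58], twist=[0,0,0,0,0])

```text
time: 46.38
tool_pos: [541.5, 129.6, 183.3]
tcp_rot: [-3.14, -0.003, 2.707]
contact_force: [0.3, 0.5, 0.6]
grip_width: 57.9
finger_force: 0.0
```

Request:
arm_command([
  [0,0,-1],
  [0,0,-1],
  [0,0,-1],
  [0.5,-1,0],
  [0.5,-1,0],
], gripper=[58,58,58,58,58], twist=[0,0,0,0,0])

```text
time: 47.0
tool_pos: [498.1, 94.6, 259.4]
tcp_rot: [3.141, 0.001, 2.707]
contact_force: [0.0, -0.2, 0.1]
grip_width: 58.2
finger_force: 0.0
```

Request:
arm_command([
  [1,-1,0],
  [1,-1,0],
  [1,-0.5,0],
  [0,0,0],
  [0,0,0],
], gripper=[58,58,58,58,58], twist=[0,0,0,0,0])

```text
time: 47.62
tool_pos: [405.0, 69.9, 259.3]
tcp_rot: [3.141, 0.002, 2.707]
contact_force: [-0.5, -0.2, 0.3]
grip_width: 58.0
finger_force: 0.0
```

```bash
python3 - <<'E'
from h import *
t=capture("top")[:,:,::-1].copy();s=capture("side")[:,:,::-1].copy();cv2.imwrite("pics/topF.png",t);cv2.imwrite("pics/sideF.png",s)
print(get_obs()["tool_pos"])
t0=cv2.imread("pics/top0.png");s0=cv2.imread("pics/side0.png")
# new blobs in each view against expected lid/cap positions
for nm,X in (("small",(574.5,-21.5,75)),("big",(568,-134.5,90)),("bigjar",(538,-297.5,67)),("smalljar",(543.3,-383,55)),("can",(542,130,173)),("racked",(571.3,-78.5,75)),("glue",(540,216,150))):
    a,b=proj("top",X),proj("side",X)
    f=lambda im,p:im[int(p[1])-2:int(p[1])+3,int(p[0])-2:int(p[0])+3].reshape(-1,3).mean(0).round()
    print(nm,a.round(),f(t0,a),f(t,a),b.round(),f(s0,b),f(s,b))
for nm,lo,hi,box,z in [("bigjar",(45,120,50),(80,255,255),(440,195,500,250),67),("smalljar",(0,0,150),(180,60,255),(470,190,530,250),55),("can",(0,0,110),(180,60,255),(272,180,312,235),173)]:
    x0,y0,x1,y1=box;m=cv2.inRange(cv2.cvtColor(t,cv2.COLOR_BGR2HSV)[y0:y1,x0:x1],lo,hi);cs=cv2.findContours(m,0,2)[0]
    if cs:
        (c,r)=cv2.minEnclosingCircle(max(cs,key=cv2.contourArea));p=np.add(c,(x0,y0));print(nm,p.round(),round(r,1),onplane("top",p,z).round())
E
```

```text
[405.06323929  69.88047952 258.84996103]
small [352. 194.] [123. 177. 201.] [104. 115. 123.] [363. 264.] [214. 233. 238.] [154. 175. 181.]
big [400. 197.] [112. 163. 184.] [134. 160. 167.] [372. 288.] [162. 236. 247.] [159. 193. 202.]
bigjar [467. 213.] [123. 178. 204.] [ 70. 139.  70.] [378. 352.] [128. 202. 238.] [ 73. 184.  57.]
smalljar [501. 213.] [129. 189. 204.] [212. 213. 207.] [394. 392.] [102. 160. 187.] [248. 253. 252.]
can [285. 195.] [112. 154. 172.] [112. 123. 130.] [337. 200.] [159. 178. 183.] [231. 242. 244.]
racked [376. 196.] [ 82. 115. 133.] [ 82. 115. 134.] [367. 278.] [112. 167. 183.] [ 96. 142. 153.]
glue [247. 198.] [126. 135. 139.] [127. 137. 141.] [330. 194.] [117. 134. 138.] [116. 133. 138.]
bigjar [466. 214.] 11.1 [ 535. -294.   67.]
smalljar [502. 214.] 10.0 [ 543. -384.   55.]
can [292. 207.] 33.3 [516. 115. 173.]
```

```bash
python3 - <<'E'
from h import *
s=cv2.imread("pics/sideF.png").astype(int);s0=cv2.imread("pics/side0.png").astype(int)
d=(abs(s-s0).sum(2)>60).astype(np.uint8)
for nm,x,y,h,r in (("can",542,130,168,24),("small",574.5,-21.5,75,4),("big",568,-134.5,93,4)):
    tp=proj("side",(x,y,5+h));ft=proj("side",(x,y,5));dk=proj("side",(x,y,60 if nm=="can" else 20))
    x0,x1=int(tp[0])-25,int(tp[0])+26;sub=d[int(tp[1])-15:int(dk[1])+3,x0:x1]
    print(nm,tp.round(),dk.round());
    for i in range(0,sub.shape[0],3):print(int(tp[1])-15+i,''.join('.#'[v] for v in sub[i]))
E
```

```text
can [337. 200.] [337. 238.]
185 ...................................................
188 ...................................................
191 ...................................................
194 ...................................................
197 .................################..................
200 ....................###############................
203 ...............####..###########.##................
206 ...............#########.......#####...............
209 ...............#####........#######................
212 ................####........########...............
215 ...............####...##############...............
218 ...............#####################...............
221 ................#########....#######...............
224 ................####..###.....######...............
227 ........................#.##########...............
230 ...............#####################...............
233 ..............######################...............
236 ###............###......################...........
239 .####...####....#######.###########..#####.........
small [3
[... 973 characters left out ...]
............................
282 ######....######...................................
285 #################......###.........................
288 ###############.......######.......................
291 ......................######.......................
294 ....................#########......................
297 ..................########.........................
300 .................#############.....................
303 ................###############....................
306 ................###############....................
309 .................##############....................
312 .................#############.....................
315 ...............#################...................
```

The can and both droppers stand upright at the expected heights, and both lids sit where they should. I hand the job in.

```bash
python3 -c "
from plant import *
print(close_job())"
```

```text
the job is handed in; nothing more can be done
None
```

The job is handed in at about 48 s: both droppers, both jars and the spray can stand in holes of their own by my last camera checks. The racked dropper and the glue bottle look untouched, and I gripped the can by its cap rather than its body to clear the booth and the glue nozzle.

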